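Make up the roller batch on the sprung scale

TASK

Make up the weight on the sprung scale: stand feed rollers from the bench side by side, flat on the pan next to the tin, until the black pointer comes to rest in the gap between the two tongues of the index clamp; use whichever wide and narrow rollers it takes and leave the rest on the bench. Set them down gently, without dropping them, leaning on the scale or driving the pan to its bottom stop, leave the tin on the pan, and do not disturb the other things on the bench.

Things in the scene. Friction and masses are not known exactly. Their poses are not given: they have to be found in the camera images.
- narrow1: narrow steel feed roller standing on end: disc 60 mm across and 25 mm high, with a plain round hub on top, 28 mm across and 25 mm high, to grip it by (50 mm high in all). Origin at the centre of its underside, z up through the hub. Mass 0.25 kg: on the pan it lowers the pan by 14 mm. The two narrow rollers are alike.
- narrow2: narrow steel feed roller standing on end: disc 60 mm across and 25 mm high, with a plain round hub on top, 28 mm across and 25 mm high, to grip it by (50 mm high in all). Origin at the centre of its underside, z up through the hub. Mass 0.25 kg: on the pan it lowers the pan by 14 mm. The two narrow rollers are alike.
- wide1: wide steel feed roller standing on end: disc 60 mm across and 55 mm high, with a plain round hub on top, 28 mm across and 25 mm high, to grip it by (80 mm high in all). Origin at the centre of its underside, z up through the hub. Mass 0.50 kg: on the pan it lowers the pan by 28 mm, as much as two narrow ones. The two wide rollers are alike.
- wide2: wide steel feed roller standing on end: disc 60 mm across and 55 mm high, with a plain round hub on top, 28 mm across and 25 mm high, to grip it by (80 mm high in all). Origin at the centre of its underside, z up through the hub. Mass 0.50 kg: on the pan it lowers the pan by 28 mm, as much as two narrow ones. The two wide rollers are alike.
- scale: sprung batch scale, fixed to the bench: pale painted base 170 x 260 x 55 mm with the pan above it and a steel post (12 mm square, 184 mm high) beyond the pan's far long side. Origin at the centre of the base's underside; x is the short side of the pan towards the post, y the long side. The post stands at x +125, y +45 mm.
- pan_centre (a point): centre of the pan's upper surface. The pan is an aluminium tray, 190 mm along its own x and 300 mm along its own y, with a rim standing 7 mm above this surface (inside 187 x 297 mm). Unloaded the surface is 170 mm above the bench. Only slides up and down; never tilts.
- pan (a joint): how far the sprung pan has sunk, m: 0 unloaded, grows downward, bottom stop at 0.080. Spring 175 N/m (14 mm for 0.25 kg), lightly damped, settles in about 1 s.
- pointer (a point): end of the thin black pointer (14 mm wide, 3 mm thick) that sticks out from the middle of the pan's far long side and rides up and down with the pan beside the post; mid-thickness.
- index: dark steel clamp fixed on the post, 24 x 24 x 34 mm, with two flat tongues (3 mm thick), one above the other, reaching to just beside the pointer's path. Origin midway in height between them; their middles are 12 mm above and below it, a clear gap of 21 mm. Its height varies: at the start the pointer is above the gap and must sink some 14 to 47 mm to reach mid-gap.
- tin: closed round tin of terminals, 66 mm across, 55 mm high, standing near the -y end of the pan; its weight (0.19 to 0.37 kg) is unknown and differs from run to run. It belongs on the pan and stays. Origin at the centre of its underside.
- screwdriver: red-handled screwdriver, 180 mm long, lying among the rollers; not part of the job.
- calculator: grey desk calculator, 150 x 100 x 18 mm; not part of the job. Origin at its underside.
- fan: black square cooling fan lying flat, 120 x 120 x 38 mm; not part of the job. Origin at its underside.
- toolcup: white cup holding red-handled tools, 84 mm across, 180 mm to the tops of the tools; not part of the job. Origin at its underside.
- carton: plain cardboard carton, 150 x 110 x 70 mm; not part of the job. Origin at its underside.
- guide_bar: steel wire-guide bar with five studs, 50 x 170 x 30 mm; not part of the job. Origin at its underside.
- wrench: small steel wrench, 160 mm long; not part of the job.
Not all that is in view belongs to the job. Leave any pink or turquoise look-alike of the tin alone.

How it is judged:
At the end, for the whole second after the job is handed in: The pointer rests between the two tongues (its middle within 9 mm of mid-gap in height), the pan still; the tin and every roller used stand flat on the pan's surface (not stacked, tilted under 9 degrees); every other roller is on the bench, clear of the scale (z of pointer in the frame of index between -0.009 and 0.009 m and velocity of joint pan between -0.01 and 0.01 m/s and z of tin in the frame of pan_centre between -0.006 and 0.012 m and x of tin in the frame of pan_centre between -0.095 and 0.095 m and y of tin in the frame of pan_centre between -0.15 and 0.15 m and angle between tin's own z axis and vertical below 0.15 rad and ((z of narrow1 in the frame of pan_centre between -0.006 and 0.012 m and x of narrow1 in the frame of pan_centre between -0.095 and 0.095 m and y of narrow1 in the frame of pan_centre between -0.15 and 0.15 m and angle between narrow1's own z axis and vertical below 0.15 rad) or (height (world z) of narrow1 below 0.035 m and (x of narrow1 in the frame of pan_centre above 0.115 m or x of narrow1 in the frame of pan_centre below -0.115 m or y of narrow1 in the frame of pan_centre above 0.165 m or y of narrow1 in the frame of pan_centre below -0.165 m))) and ((z of narrow2 in the frame of pan_centre between -0.006 and 0.012 m and x of narrow2 in the frame of pan_centre between -0.095 and 0.095 m and y of narrow2 in the frame of pan_centre between -0.15 and 0.15 m and angle between narrow2's own z axis and vertical below 0.15 rad) or (height (world z) of narrow2 below 0.035 m and (x of narrow2 in the frame of pan_centre above 0.115 m or x of narrow2 in the frame of pan_centre below -0.115 m or y of narrow2 in the frame of pan_centre above 0.165 m or y of narrow2 in the frame of pan_centre below -0.165 m))) and ((z of wide1 in the frame of pan_centre between -0.006 and 0.012 m and x of wide1 in the frame of pan_centre between -0.095 and 0.095 m and y of wide1 in the frame of pan_centre between -0.15 and 0.15 m and angle between wide1's own z axis and vertical below 0.15 rad) or (height (world z) of wide1 below 0.035 m and (x of wide1 in the frame of pan_centre above 0.115 m or x of wide1 in the frame of pan_centre below -0.115 m or y of wide1 in the frame of pan_centre above 0.165 m or y of wide1 in the frame of pan_centre below -0.165 m))) and ((z of wide2 in the frame of pan_centre between -0.006 and 0.012 m and x of wide2 in the frame of pan_centre between -0.095 and 0.095 m and y of wide2 in the frame of pan_centre between -0.15 and 0.15 m and angle between wide2's own z axis and vertical below 0.15 rad) or (height (world z) of wide2 below 0.035 m and (x of wide2 in the frame of pan_centre above 0.115 m or x of wide2 in the frame of pan_centre below -0.115 m or y of wide2 in the frame of pan_centre above 0.165 m or y of wide2 in the frame of pan_centre below -0.165 m))) and linear speed of each of narrow1, narrow2, wide1, wide2 below 0.02 m/s); the robot touches nothing.
It fails at once if the pan is slammed: it sinks faster than 0.3 m/s (velocity of joint pan above 0.3 m/s).
It fails at once if the pan is driven to its bottom stop (sunk more than 78 mm) (value of joint pan above 0.078 m).
It fails at once if the robot itself pushes on the scale or pan with more than 15 N (contact force between any of the fingers, the arm and scale above 15 N).
It fails at once if one of the other things on the bench is moved by more than 40 mm (distance of any of screwdriver, calculator, fan, toolcup, carton, guide_bar, wrench from where it was at the start of the episode above 0.04 m).
It also fails if it takes over 58 s, if anything falls off the work surface, if the arm or the gripper's body presses on something with over 40 N, if the wrist force passes 120 N, or if a joint passes its speed limit or range.

ROBOT

A 6-joint arm with a two-finger parallel gripper is mounted at the origin on the work surface. World frame = base frame: x ahead of the robot, y to its left, z up, the work surface at z = 0. Lengths are in m, angles in rad, forces in N, time in s.
With the tool pointing down it reaches from about 0.35 to 0.775 m from the base axis. Payload 7.3 kg.
Tool frame: the origin (TCP) lies on the front face of the gripper's body, between the roots of the fingers; the fingertips stand ahead of it and the grasp point (between the pads) lies 47 mm ahead of it (finger_overhang is the z of the fingertips in the tool frame, in m); z points along the fingers, y is the line along which they close (so a half turn about z gives the same grasp; the last joint's range is limited). The gripper opens to 92 mm and grips with 3 to 60 N. Pads are 19 mm wide; open, the fingers measure 130 mm over their backs; the gripper's body (75 mm by 190 mm) begins 47 mm behind the grasp point.
Start: joints at [0.975, 0.342, 1.524, -0, 1.275, -0.146], TCP at [0.228, 0.473, 0.292] pointing down, gripper open.
Joint ranges: [-2.53, 2.53], [-0.77, 2.02], [0.04, 2.7], [-1, 4.14], [0.28, 2.66], [-3.11, 3.11]. Speed limits (rad/s): [2.57, 2.57, 3.14, 3.14, 3.14, 3.14].

INTERFACE

Orientations are given as [roll, pitch, yaw] about the fixed x, y, z axes, in that order (R = Rz(yaw) Ry(pitch) Rx(roll)).
In Python, from cell import * gives the robot as it stands. The module is installed in compiled form; this text tells all that it offers.
- The arm moves only by the tool arm_command, never from a script. Its argument "series" is a list of rows, each an object of numbers: "x", "y", "z": the shift along the tool's x, y, z in mm; "rx", "ry", "rz": the turn, a rotation vector about the tool's x, y, z in degrees. A call has 1 to 20 rows; each row is the pose to reach, as a shift and turn from the pose commanded when the call began, along the tool's axes at that moment; what a row does not reach only later rows make up. A row lasts 1/10 s, in which the tool goes at most 50 mm and 8.59 degrees, less where a joint would pass 70% of its speed; a pose out of reach is approached as far as the arm can. A call with a gripper value outside its range is refused whole. "hand" is the finger opening in mm, from 0 to 91.8, set as the call begins (left out, the last holds). The fingers move at their own pace and stop on an object; "squeeze" is the grip in N (left out, the last holds). Time passes only in rows, so rows that repeat a pose let the fingers close. It gives the time, the measured TCP pose, the force, the opening and the grip force at its end, in the units of the state.
- observe(): the state, without advancing time (a new reading comes with each control period).
- read_camera(name): name is "scene" or "top" or "wrist"; returns a dict with "pixels" (420x560x3 uint8, blue, green, red), "K" (3x3 intrinsics, pixels), "k1" (the pictures are not rectified: a ray, as slopes to the right and down, at radius r is drawn at 1 + k1 r^2 times it, then the intrinsics apply), "rvec" (rotation vector, rad) and "tvec" (3), from world to camera coordinates, as OpenCV has them. Camera axes: x right, y down, z forward; pixel columns grow to the right and rows downward; lengths in m; the calibration is good to about 2 mm. A picture is of the moment at which its call begins. There is no depth.
- hand_in(): hands the job in; it is judged then, once.
Trained networks look in a picture, given as the dict that the camera call returned (one of the last four; its "shot" number tells which), for a name from the list of things; names that differ only in an ending like _2 or _b are one class to them, and where a whole thing is asked for, a point or a joint stands for the part that bears it (a point fixed in the world has none). Each returns a list of dicts, best first, with "confidence" (0 to 1); they miss things now and then, are a little off and sometimes report something else, mostly with a low value. They report only what shows in the picture. A call takes as long as a camera call. They do not tell look-alikes from the thing itself.
- boxes_of(picture, query): "point" ([x, y, z] in m, in world coordinates, good to about 4 mm: the middle of the surface that is visible of it).
- trace(picture, query): "pixels" (420x560 bool, what is visible of it).
- mark_of(picture, query): "point" ([x, y, z] in m, in world coordinates, good to about 4 mm: a listed point, or the origin of a listed thing).
The state is a dict: "time": time; "qpos": joint angles; "qvel": joint speeds; "joint_efforts": joint torques, N m; "tool_pos": TCP position; "tool_rot": TCP orientation; "contact_force": force on the tool from outside, world axes, zero at the start; "torque": the same for the moment, N m; "opening": finger opening in m; "grip_force": force on a finger pad.
Only numpy, scipy, OpenCV 4.12 (cv2) and the standard library are available. Lean on these libraries where they do the work, as an engineer would, in place of code of your own. Each camera call takes 0.05 s, during which the arm holds its last target. There are 200 camera calls.

## Working session

There is one attempt and no reset: what is moved stays moved. The work goes in short steps, Python scripts to look and compute and a tool call to move; the robot and the scene stay as the last step left them, time stands still between calls to the robot, and variables do not carry over. Pictures are saved under pics/ and viewed, at most 10 in all, crops included, and the job is handed in when it is done.

Besides the shell and the picture viewer there is one more tool, called after "Call:" as name(argument=value, ...) on one line, values as JSON. arm_command: Moves the arm, as the interface text tells. Its arguments: {"type":"object","properties":{"series":{"type":"array"},"hand":{"type":"number"},"squeeze":{"type":"number"}},"required":["series"]}

```bash
mkdir -p pics
cat > h.py <<'E'
from cell import *
import cv2, numpy as np
def marks(cams, names, f=None):
    for c in cams:
        p=read_camera(c); 
        cv2.imwrite(f'pics/{c}_{p["shot"]}.png',p['pixels']); print(c,p['shot'])
        for n in names:
            print(n,[(np.round(d['point'],3).tolist(),round(d['confidence'],2)) for d in mark_of(p,n)])
E
python3 - <<'E'
from h import *
s=observe(); print({k:np.round(v,3).tolist() for k,v in s.items()}); 
marks(['scene','top'],['narrow1','wide1','scale','pan_centre','pointer','index','tin','screwdriver','calculator','fan','toolcup','carton','guide_bar','wrench'])
E
ls pics
```

```text
{'time': 0.0, 'qpos': [0.975, 0.343, 1.525, -0.0, 1.275, -0.146], 'qvel': [-0.002, 0.002, -0.003, -0.002, -0.0, -0.002], 'joint_efforts': [-0.002, -43.123, -24.423, 0.072, 0.056, -0.0], 'tool_pos': [0.228, 0.473, 0.292], 'tool_rot': [-3.14, -0.0, 2.692], 'contact_force': [-0.067, -0.005, 0.277], 'torque': [0.006, 0.032, -0.021], 'grip_force': 0.0, 'opening': 0.092}
scene 1
narrow1 [([0.458, 0.116, -0.001], 0.87), ([0.591, 0.312, -0.003], 0.74), ([0.591, 0.119, -0.002], 0.68)]
wide1 [([0.475, 0.305, -0.0], 0.91), ([0.441, 0.444, 0.003], 0.53), ([0.682, -0.179, 0.156], 0.46)]
scale [([0.537, -0.15, 0.001], 0.81)]
pan_centre [([0.539, -0.153, 0.157], 0.71), ([0.67, -0.129, 0.114], 0.18)]
pointer [([0.68, -0.178, 0.156], 0.67), ([0.773, 0.13, 0.001], 0.61)]
index [([0.672, -0.132, 0.119], 0.6)]
tin [([0.535, -0.251, 0.15], 0.63), ([0.462, -0.37, 0.003], 0.47)]
screwdriver [([0.534, 0.215, -0.003], 0.63)]
calculator [([0.302, 0.256, -0.002], 0.64)]
fan []
toolcup [([0.392, -0.484, 0.001], 0.92)]
carton [([0.607, -0.463, -0.001], 0.82), ([0.532, 0.217, -0.002], 0.26)]
guide_bar [([0.768, -
[... 327 characters left out ...]
.29)]
scale [([0.54, -0.152, 0.156], 0.43)]
pan_centre [([0.542, -0.15, 0.157], 0.94), ([0.592, 0.319, -0.001], 0.42)]
pointer [([0.68, -0.18, 0.152], 0.89)]
index [([0.667, -0.132, 0.118], 0.62)]
tin [([0.532, -0.255, 0.16], 0.96), ([0.457, -0.37, 0.004], 0.86), ([0.592, 0.323, 0.001], 0.74), ([0.37, -0.326, 0.0], 0.56)]
screwdriver [([0.526, 0.216, 0.005], 0.88)]
calculator [([0.301, 0.259, 0.002], 0.56)]
fan [([0.774, 0.126, 0.001], 0.59)]
toolcup [([0.395, -0.482, -0.003], 0.83)]
carton [([0.607, -0.467, -0.007], 0.64), ([0.394, -0.482, -0.004], 0.52)]
guide_bar [([0.608, -0.468, -0.003], 0.58), ([0.774, -0.149, -0.001], 0.56)]
wrench [([0.441, 0.438, 0.004], 0.86)]
scene_1.png
top_2.png
```

View pics/scene_1.png

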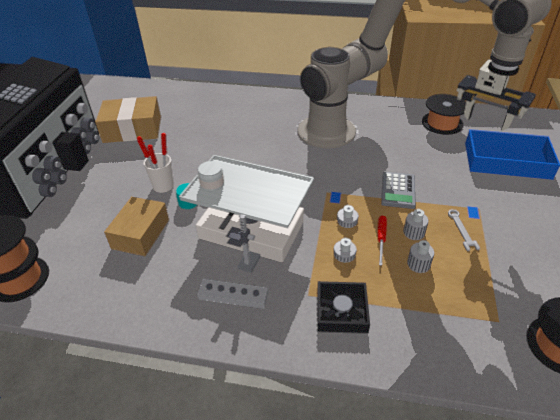

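View pics/top_2.png

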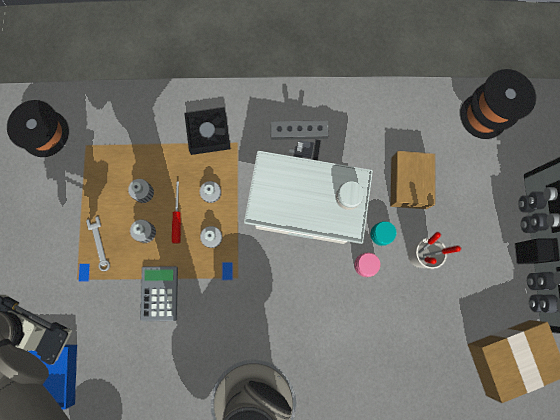

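The rollers sit on the brown mat. In the top view the narrow ones are at about (210,190) and (210,236), and the wide ones at about (140,190) and (143,230). The pan is at (308,197) with the tin at (350,194), and the look-alikes are on the bench at (384,233) and (368,265). The pointer needs to sink roughly 36–40 mm, so one wide roller is needed in any case.

```bash
cat >> h.py <<'E'
from scipy.spatial.transform import Rotation as R
def go(xyz, ydir_deg):
    """tool-frame shift mm and rz deg to put TCP at xyz pointing down, closing line at ydir_deg"""
    s=observe(); A=R.from_euler('xyz',s['tool_rot']); B=R.from_euler('xyz',[np.pi,0,np.deg2rad(ydir_deg+90)])
    print('t',round(s['time'],2),'shift',np.round(A.inv().apply(np.array(xyz)-s['tool_pos'])*1000,1),'rv',np.round(np.rad2deg((A.inv()*B).as_rotvec()),2))
E
python3 - <<'E'
from h import *
import cell
print([ (n,getattr(cell,n)) for n in dir(cell) if 'over' in n.lower()])
go([.4735,.3075,.24],41)
E
```

```text
[('finger_overhang', 0.0655)]
t 1.5 shift [-292.7  -42.2   52.2] rv [ 1.000e-02 -0.000e+00  2.323e+01]
```

Call:
arm_command(series=[{"x": -40, "y": -6, "z": 7, "rz": 4}, {"x": -85, "y": -12, "z": 15, "rz": 7}, {"x": -130, "y": -19, "z": 23, "rz": 10}, {"x": -175, "y": -25, "z": 31, "rz": 14}, {"x": -220, "y": -32, "z": 39, "rz": 17}, {"x": -260, "y": -38, "z": 46, "rz": 20}, {"x": -283, "y": -41, "z": 50, "rz": 22}, {"x": -293, "y": -42, "z": 52, "rz": 23}, {"x": -293, "y": -42, "z": 52, "rz": 23}, {"x": -293, "y": -42, "z": 52, "rz": 23}], hand=56, squeeze=35)

```text
invalid input
```

```bash
python3 - <<'E'
from h import *
marks(['wrist'],['wide1','screwdriver'])
print(observe()['tool_pos'])
go([.4735,.3075,.124],41)
E
ls pics
```

```text
wrist 3
wide1 []
screwdriver []
[0.22825429 0.47279759 0.29224348]
t 1.65 shift [-292.7  -42.2  168.2] rv [ 1.000e-02 -0.000e+00  2.323e+01]
scene_1.png
top_2.png
wrist_3.png
```

Call:
arm_command(series=[{"x": -40, "y": -6, "z": 7, "rx": 0, "ry": 0, "rz": 4}, {"x": -85, "y": -12, "z": 15, "rx": 0, "ry": 0, "rz": 7}, {"x": -130, "y": -19, "z": 23, "rx": 0, "ry": 0, "rz": 10}, {"x": -175, "y": -25, "z": 31, "rx": 0, "ry": 0, "rz": 14}, {"x": -220, "y": -32, "z": 39, "rx": 0, "ry": 0, "rz": 17}, {"x": -260, "y": -38, "z": 46, "rx": 0, "ry": 0, "rz": 20}, {"x": -283, "y": -41, "z": 50, "rx": 0, "ry": 0, "rz": 22}, {"x": -293, "y": -42, "z": 52, "rx": 0, "ry": 0, "rz": 23}, {"x": -293, "y": -42, "z": 52, "rx": 0, "ry": 0, "rz": 23}, {"x": -293, "y": -42, "z": 52, "rx": 0, "ry": 0, "rz": 23}], hand=56, squeeze=35)

```text
time: 2.65
tool_pos: [0.4731, 0.3082, 0.2404]
tool_rot: [-3.142, -0.001, 2.292]
contact_force: [0.2, 0.2, 0.3]
opening: 0.0559
grip_force: 0.0
```

```bash
python3 - <<'E'
from h import *
marks(['wrist'],['wide1','screwdriver'])
go([.4735,.3075,.124],41)
E
ls pics
```

```text
wrist 4
wide1 [([0.588, 0.314, 0.001], 0.69), ([0.475, 0.303, -0.001], 0.59)]
screwdriver [([0.528, 0.214, 0.001], 0.78)]
t 2.8 shift [ -1.3  -0.3 116.7] rv [ 0.03 -0.01  0.35]
scene_1.png
top_2.png
wrist_3.png
wrist_4.png
```

View pics/wrist_4.png

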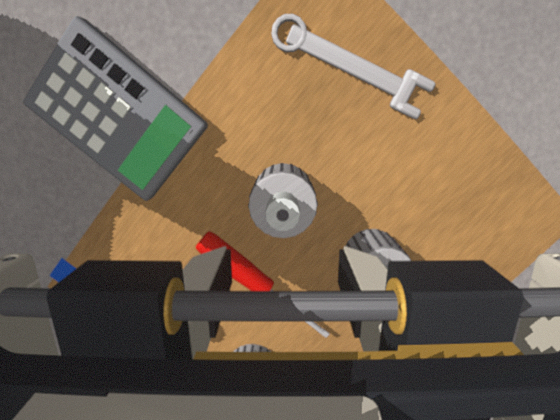

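The wide roller's hub shows at (283,214), its top at z 0.08. I'll work out its position from the ray.

```bash
cat >> h.py <<'E'
def ray(p,uv,z):
    K=p['K']; d=np.array([p['k1'],0,0,0,0.])
    n=cv2.undistortPoints(np.array([[uv]],float),K,d)[0,0]
    M=cv2.Rodrigues(np.array(p['rvec'],float))[0]; o=-M.T@np.ravel(p['tvec']); v=M.T@[*n,1]
    return o+v*(z-o[2])/v[2]
E
python3 - <<'E'
from h import *
p=read_camera('wrist'); q=ray(p,(283,214),.08); print(q)
go([q[0],q[1],.125],41)
E
```

```text
[0.47162753 0.30684883 0.08      ]
t 2.85 shift [ -0.3  -2.2 115.6] rv [0.03 0.   0.34]
```

Call:
arm_command(series=[{"x": 0, "y": -1, "z": 35, "rx": 0, "ry": 0, "rz": 0}, {"x": 0, "y": -2, "z": 70, "rx": 0, "ry": 0, "rz": 0}, {"x": 0, "y": -2, "z": 95, "rx": 0, "ry": 0, "rz": 0}, {"x": 0, "y": -2, "z": 108, "rx": 0, "ry": 0, "rz": 0}, {"x": 0, "y": -2, "z": 115, "rx": 0, "ry": 0, "rz": 0}, {"x": 0, "y": -2, "z": 115, "rx": 0, "ry": 0, "rz": 0}])

```text
time: 3.45
tool_pos: [0.4723, 0.3066, 0.1252]
tool_rot: [-3.141, -0.0, 2.291]
contact_force: [-1.0, 0.1, -0.1]
opening: 0.0559
grip_force: 0.0
```

Call:
arm_command(series=[{"x": 0, "y": 0, "z": 0, "rx": 0, "ry": 0, "rz": 0}, {"x": 0, "y": 0, "z": 0, "rx": 0, "ry": 0, "rz": 0}, {"x": 0, "y": 0, "z": 0, "rx": 0, "ry": 0, "rz": 0}, {"x": 0, "y": 0, "z": 0, "rx": 0, "ry": 0, "rz": 0}, {"x": 0, "y": 0, "z": 0, "rx": 0, "ry": 0, "rz": 0}], hand=15, squeeze=35)

```text
time: 3.95
tool_pos: [0.4724, 0.3063, 0.1258]
tool_rot: [3.141, 0.0, 2.29]
contact_force: [-0.4, -1.1, 2.3]
opening: 0.0272
grip_force: 35.0
```

Call:
arm_command(series=[{"x": 0, "y": 0, "z": -20, "rx": 0, "ry": 0, "rz": 0}, {"x": 0, "y": 0, "z": -60, "rx": 0, "ry": 0, "rz": 0}, {"x": 0, "y": 0, "z": -100, "rx": 0, "ry": 0, "rz": 0}, {"x": 0, "y": 0, "z": -140, "rx": 0, "ry": 0, "rz": 0}, {"x": 0, "y": 0, "z": -175, "rx": 0, "ry": 0, "rz": 0}, {"x": 0, "y": 0, "z": -195, "rx": 0, "ry": 0, "rz": 0}, {"x": 0, "y": 0, "z": -205, "rx": 0, "ry": 0, "rz": 0}, {"x": 0, "y": 0, "z": -205, "rx": 0, "ry": 0, "rz": 0}])

```text
time: 4.75
tool_pos: [0.4724, 0.3063, 0.3305]
tool_rot: [3.141, 0.0, 2.29]
contact_force: [0.1, 1.2, -5.7]
opening: 0.0273
grip_force: 35.0
```

Run:
```python
from h import *
s=observe(); print(s['opening'],s['contact_force'],s['tool_pos'])
go([.531,-.150,.325],-10.7)
```

```text
0.027280385507657986 [ 0.14746415  1.18743799 -5.66257829] [0.47240335 0.3062821  0.33052319]
t 4.75 shift [-381.8 -256.6    5.4] rv [ 5.000e-02 -1.000e-02  5.192e+01]
```

Call:
arm_command(series=[{"x": -12, "y": -8, "z": 0, "rx": 0, "ry": 0, "rz": 2}, {"x": -35, "y": -24, "z": 0, "rx": 0, "ry": 0, "rz": 5}, {"x": -69, "y": -46, "z": 1, "rx": 0, "ry": 0, "rz": 10}, {"x": -105, "y": -70, "z": 2, "rx": 0, "ry": 0, "rz": 15}, {"x": -142, "y": -95, "z": 2, "rx": 0, "ry": 0, "rz": 20}, {"x": -180, "y": -121, "z": 3, "rx": 0, "ry": 0, "rz": 25}, {"x": -218, "y": -146, "z": 3, "rx": 0, "ry": 0, "rz": 30}, {"x": -256, "y": -172, "z": 4, "rx": 0, "ry": 0, "rz": 35}, {"x": -294, "y": -197, "z": 4, "rx": 0, "ry": 0, "rz": 40}, {"x": -328, "y": -220, "z": 5, "rx": 0, "ry": 0, "rz": 45}, {"x": -355, "y": -239, "z": 5, "rx": 0, "ry": 0, "rz": 49}, {"x": -372, "y": -250, "z": 5, "rx": 0, "ry": 0, "rz": 51}, {"x": -380, "y": -256, "z": 5, "rx": 0, "ry": 0, "rz": 52}, {"x": -382, "y": -257, "z": 5, "rx": 0, "ry": 0, "rz": 52}, {"x": -382, "y": -257, "z": 5, "rx": 0, "ry": 0, "rz": 52}, {"x": -382, "y": -257, "z": 5, "rx": 0, "ry": 0, "rz": 52}])

```text
time: 6.35
tool_pos: [0.5306, -0.1493, 0.325]
tool_rot: [-3.141, -0.001, 1.384]
contact_force: [-0.2, -0.6, -5.2]
opening: 0.0271
grip_force: 35.0
```

```bash
python3 - <<'E'
from h import *
marks(['scene','top'],['pan_centre','pointer','index','tin','wide1'])
print(observe()['tool_pos'],observe()['contact_force'])
E
ls pics
```

```text
scene 6
pan_centre [([0.541, -0.155, 0.158], 0.58), ([0.535, -0.25, 0.152], 0.16)]
pointer [([0.683, -0.18, 0.156], 0.75)]
index [([0.67, -0.129, 0.118], 0.64), ([0.589, 0.315, -0.002], 0.52), ([0.532, -0.152, 0.197], 0.36)]
tin [([0.535, -0.252, 0.151], 0.74), ([0.463, -0.371, 0.002], 0.57)]
wide1 [([0.532, -0.152, 0.2], 0.93), ([0.588, 0.315, 0.0], 0.58), ([0.671, -0.131, 0.118], 0.29)]
top 7
pan_centre [([0.544, -0.152, 0.158], 0.63)]
pointer []
index []
tin [([0.372, -0.325, 0.0], 0.89), ([0.533, -0.253, 0.159], 0.78), ([0.458, -0.373, 0.002], 0.7)]
wide1 [([0.591, 0.321, 0.0], 0.91)]
[ 0.53082378 -0.15041137  0.32522689] [ 0.24011591  0.58606484 -4.42343962]
scene_1.png
scene_6.png
top_2.png
top_7.png
wrist_3.png
wrist_4.png
```

Call:
arm_command(series=[{"x": 0, "y": 0, "z": 10, "rx": 0, "ry": 0, "rz": 0}, {"x": 0, "y": 0, "z": 22, "rx": 0, "ry": 0, "rz": 0}, {"x": 0, "y": 0, "z": 30, "rx": 0, "ry": 0, "rz": 0}, {"x": 0, "y": 0, "z": 35, "rx": 0, "ry": 0, "rz": 0}, {"x": 0, "y": 0, "z": 39, "rx": 0, "ry": 0, "rz": 0}, {"x": 0, "y": 0, "z": 43, "rx": 0, "ry": 0, "rz": 0}, {"x": 0, "y": 0, "z": 47, "rx": 0, "ry": 0, "rz": 0}, {"x": 0, "y": 0, "z": 51, "rx": 0, "ry": 0, "rz": 0}, {"x": 0, "y": 0, "z": 55, "rx": 0, "ry": 0, "rz": 0}, {"x": 0, "y": 0, "z": 59, "rx": 0, "ry": 0, "rz": 0}, {"x": 0, "y": 0, "z": 63, "rx": 0, "ry": 0, "rz": 0}, {"x": 0, "y": 0, "z": 66, "rx": 0, "ry": 0, "rz": 0}, {"x": 0, "y": 0, "z": 68, "rx": 0, "ry": 0, "rz": 0}, {"x": 0, "y": 0, "z": 70, "rx": 0, "ry": 0, "rz": 0}, {"x": 0, "y": 0, "z": 70, "rx": 0, "ry": 0, "rz": 0}, {"x": 0, "y": 0, "z": 70, "rx": 0, "ry": 0, "rz": 0}])

```text
time: 8.55
tool_pos: [0.5309, -0.1504, 0.2554]
tool_rot: [3.141, -0.0, 1.383]
contact_force: [-0.6, 0.5, -0.9]
opening: 0.0273
grip_force: 35.0
```

```bash
python3 - <<'E'
from h import *
marks(['scene'],['pan_centre','pointer','index','tin','wide1'])
for _ in range(3): read_camera('scene'); print(observe()['contact_force'])
E
ls pics
```

```text
scene 8
pan_centre [([0.542, -0.154, 0.13], 0.66), ([0.588, 0.314, -0.002], 0.47)]
pointer [([0.683, -0.179, 0.13], 0.74)]
index [([0.672, -0.13, 0.116], 0.84), ([0.773, 0.125, 0.004], 0.65)]
tin [([0.535, -0.25, 0.123], 0.78), ([0.457, -0.37, 0.002], 0.63)]
wide1 [([0.589, 0.315, -0.004], 0.89), ([0.531, -0.155, 0.13], 0.72)]
[-0.76014566 -0.26835003 -1.1918114 ]
[-0.00844261 -0.19501235 -0.16881952]
[-1.31675538  0.02643817 -0.40802094]
scene_1.png
scene_6.png
scene_8.png
top_2.png
top_7.png
wrist_3.png
wrist_4.png
```

Call:
arm_command(series=[{"x": 0, "y": 0, "z": 1, "rx": 0, "ry": 0, "rz": 0}, {"x": 0, "y": 0, "z": 2, "rx": 0, "ry": 0, "rz": 0}, {"x": 0, "y": 0, "z": 2, "rx": 0, "ry": 0, "rz": 0}])

```text
time: 9.3
tool_pos: [0.5309, -0.1504, 0.2531]
tool_rot: [3.141, -0.0, 1.383]
contact_force: [-0.5, -0.1, 1.1]
opening: 0.027
grip_force: 35.0
```

Call:
arm_command(series=[{"x": 0, "y": 0, "z": 0, "rx": 0, "ry": 0, "rz": 0}, {"x": 0, "y": 0, "z": 0, "rx": 0, "ry": 0, "rz": 0}, {"x": 0, "y": 0, "z": 0, "rx": 0, "ry": 0, "rz": 0}, {"x": 0, "y": 0, "z": 0, "rx": 0, "ry": 0, "rz": 0}, {"x": 0, "y": 0, "z": -5, "rx": 0, "ry": 0, "rz": 0}, {"x": 0, "y": 0, "z": -20, "rx": 0, "ry": 0, "rz": 0}, {"x": 0, "y": 0, "z": -50, "rx": 0, "ry": 0, "rz": 0}, {"x": 0, "y": 0, "z": -80, "rx": 0, "ry": 0, "rz": 0}, {"x": 0, "y": 0, "z": -90, "rx": 0, "ry": 0, "rz": 0}, {"x": 0, "y": 0, "z": -90, "rx": 0, "ry": 0, "rz": 0}], hand=56)

```text
time: 10.3
tool_pos: [0.5312, -0.1505, 0.3447]
tool_rot: [3.138, 0.001, 1.383]
contact_force: [-0.2, 0.2, 0.5]
opening: 0.0559
grip_force: 0.0
```

```bash
python3 - <<'E'
from h import *
marks(['scene','top'],['pan_centre','pointer','index','tin','wide1','narrow1'])
p=read_camera('scene'); cv2.imwrite('pics/crop.png',cv2.resize(p['pixels'][140:300,160:340],None,fx=4,fy=3.7,interpolation=cv2.INTER_CUBIC))
go([.458,.115,.33],10)
E
ls pics
```

```text
scene 12
pan_centre [([0.543, -0.153, 0.129], 0.96)]
pointer [([0.683, -0.18, 0.125], 0.66)]
index [([0.673, -0.129, 0.118], 0.58)]
tin []
wide1 [([0.53, -0.15, 0.129], 0.73), ([0.587, 0.314, 0.002], 0.58)]
narrow1 [([0.591, 0.118, -0.003], 0.72), ([0.458, 0.116, 0.001], 0.64), ([0.534, -0.252, 0.122], 0.63)]
top 13
pan_centre [([0.543, -0.153, 0.134], 0.56)]
pointer []
index []
tin [([0.53, -0.252, 0.133], 0.71), ([0.458, -0.372, 0.004], 0.64), ([0.371, -0.324, -0.002], 0.57)]
wide1 [([0.592, 0.319, 0.0], 0.93)]
narrow1 [([0.587, 0.118, 0.001], 0.86), ([0.455, 0.11, 0.001], 0.79)]
t 11.05 shift [ 247.1 -121.2   13.2] rv [ 1.000e-02 -0.000e+00 -2.077e+01]
crop.png
scene_1.png
scene_12.png
scene_6.png
scene_8.png
top_13.png
top_2.png
top_7.png
wrist_3.png
wrist_4.png
```

View pics/crop.png

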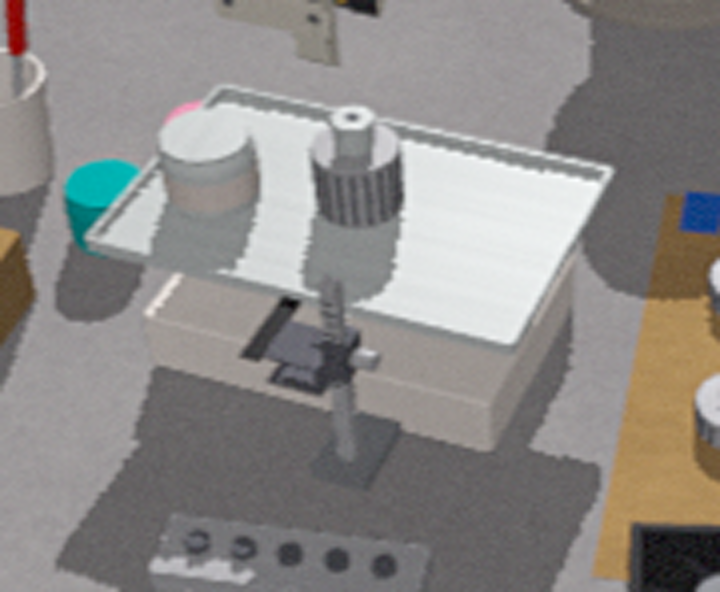

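Call:
arm_command(series=[{"x": 25, "y": -12, "z": 0, "rx": 0, "ry": 0, "rz": -2}, {"x": 60, "y": -30, "z": 0, "rx": 0, "ry": 0, "rz": -5}, {"x": 100, "y": -50, "z": 0, "rx": 0, "ry": 0, "rz": -9}, {"x": 140, "y": -70, "z": 10, "rx": 0, "ry": 0, "rz": -12}, {"x": 180, "y": -88, "z": 35, "rx": 0, "ry": 0, "rz": -15}, {"x": 215, "y": -105, "z": 65, "rx": 0, "ry": 0, "rz": -18}, {"x": 238, "y": -116, "z": 95, "rx": 0, "ry": 0, "rz": -20}, {"x": 247, "y": -121, "z": 120, "rx": 0, "ry": 0, "rz": -21}, {"x": 247, "y": -121, "z": 130, "rx": 0, "ry": 0, "rz": -21}, {"x": 247, "y": -121, "z": 130, "rx": 0, "ry": 0, "rz": -21}, {"x": 247, "y": -121, "z": 130, "rx": 0, "ry": 0, "rz": -21}])

```text
time: 12.15
tool_pos: [0.4591, 0.1142, 0.2142]
tool_rot: [3.14, 0.0, 1.748]
contact_force: [-0.3, 0.9, -0.3]
opening: 0.0563
grip_force: 0.0
```

```bash
python3 - <<'E'
from h import *
marks(['wrist'],['narrow1'])
go([.458,.115,.095],10)
E
ls pics
```

```text
wrist 15
narrow1 [([0.458, 0.115, 0.001], 0.89), ([0.58, 0.117, -0.001], 0.71)]
t 12.25 shift [  1.   -1.3 119.5] rv [0.16 0.02 0.15]
crop.png
scene_1.png
scene_12.png
scene_6.png
scene_8.png
top_13.png
top_2.png
top_7.png
wrist_15.png
wrist_3.png
wrist_4.png
```

The estimates agree on (0.458, 0.115), so I'll descend and grip.

Call:
arm_command(series=[{"x": 0, "y": 0, "z": 35, "rx": 0, "ry": 0, "rz": 0}, {"x": 1, "y": -1, "z": 70, "rx": 0, "ry": 0, "rz": 0}, {"x": 1, "y": -1, "z": 98, "rx": 0, "ry": 0, "rz": 0}, {"x": 1, "y": -1, "z": 112, "rx": 0, "ry": 0, "rz": 0}, {"x": 1, "y": -1, "z": 119, "rx": 0, "ry": 0, "rz": 0}, {"x": 1, "y": -1, "z": 119, "rx": 0, "ry": 0, "rz": 0}])

```text
time: 12.85
tool_pos: [0.4574, 0.1153, 0.0943]
tool_rot: [3.142, -0.0, 1.748]
contact_force: [0.0, -0.5, 0.7]
opening: 0.0559
grip_force: 0.0
```

Call:
arm_command(series=[{"x": 0, "y": 0, "z": 0, "rx": 0, "ry": 0, "rz": 0}, {"x": 0, "y": 0, "z": 0, "rx": 0, "ry": 0, "rz": 0}, {"x": 0, "y": 0, "z": 0, "rx": 0, "ry": 0, "rz": 0}, {"x": 0, "y": 0, "z": 0, "rx": 0, "ry": 0, "rz": 0}, {"x": 0, "y": 0, "z": 0, "rx": 0, "ry": 0, "rz": 0}], hand=15, squeeze=35)

```text
time: 13.35
tool_pos: [0.4571, 0.1157, 0.0947]
tool_rot: [3.141, 0.0, 1.749]
contact_force: [-1.7, -1.1, 5.7]
opening: 0.0272
grip_force: 35.0
```

Call:
arm_command(series=[{"x": 0, "y": 0, "z": -20, "rx": 0, "ry": 0, "rz": 0}, {"x": 0, "y": 0, "z": -60, "rx": 0, "ry": 0, "rz": 0}, {"x": 0, "y": 0, "z": -100, "rx": 0, "ry": 0, "rz": 0}, {"x": 0, "y": 0, "z": -140, "rx": 0, "ry": 0, "rz": 0}, {"x": 0, "y": 0, "z": -180, "rx": 0, "ry": 0, "rz": 0}, {"x": 0, "y": 0, "z": -205, "rx": 0, "ry": 0, "rz": 0}, {"x": 0, "y": 0, "z": -215, "rx": 0, "ry": 0, "rz": 0}, {"x": 0, "y": 0, "z": -215, "rx": 0, "ry": 0, "rz": 0}])

```text
time: 14.15
tool_pos: [0.4571, 0.1157, 0.3097]
tool_rot: [3.14, 0.0, 1.749]
contact_force: [0.4, -0.2, -2.6]
opening: 0.027
grip_force: 35.0
```

```bash
python3 - <<'E'
from h import *
marks(['scene'],['narrow1','pointer','index'])
s=observe(); print(s['tool_pos'])
go([.5465,-.0665,.27],-10.7)
E
ls pics
```

```text
scene 16
narrow1 [([0.458, 0.118, 0.216], 0.83)]
pointer [([0.53, -0.154, 0.128], 0.39)]
index [([0.672, -0.133, 0.115], 0.62)]
[0.45631093 0.11558409 0.30736743]
t 14.35 shift [-195.2   56.6   37.1] rv [-2.100e-01  2.000e-02  2.093e+01]
crop.png
scene_1.png
scene_12.png
scene_16.png
scene_6.png
scene_8.png
top_13.png
top_2.png
top_7.png
wrist_15.png
wrist_3.png
wrist_4.png
```

Call:
arm_command(series=[{"x": -12, "y": 3, "z": 0, "rx": 0, "ry": 0, "rz": 1}, {"x": -35, "y": 10, "z": 2, "rx": 0, "ry": 0, "rz": 4}, {"x": -68, "y": 20, "z": 8, "rx": 0, "ry": 0, "rz": 7}, {"x": -105, "y": 30, "z": 16, "rx": 0, "ry": 0, "rz": 11}, {"x": -140, "y": 40, "z": 24, "rx": 0, "ry": 0, "rz": 15}, {"x": -170, "y": 49, "z": 32, "rx": 0, "ry": 0, "rz": 18}, {"x": -188, "y": 55, "z": 37, "rx": 0, "ry": 0, "rz": 20}, {"x": -195, "y": 57, "z": 39, "rx": 0, "ry": 0, "rz": 21}, {"x": -195, "y": 57, "z": 39, "rx": 0, "ry": 0, "rz": 21}, {"x": -195, "y": 57, "z": 39, "rx": 0, "ry": 0, "rz": 21}])

```text
time: 15.35
tool_pos: [0.5473, -0.0652, 0.2704]
tool_rot: [-3.141, -0.001, 1.384]
contact_force: [-0.4, -0.2, -2.2]
opening: 0.0271
grip_force: 35.0
```

```bash
python3 - <<'E'
from h import *
marks(['scene','top'],['narrow1','pan_centre','pointer','index'])
s=observe(); print(s['tool_pos'])
E
ls pics
```

```text
scene 17
narrow1 [([0.588, 0.118, -0.005], 0.79), ([0.549, -0.067, 0.176], 0.63), ([0.534, -0.253, 0.125], 0.24)]
pan_centre [([0.543, -0.157, 0.13], 0.6)]
pointer [([0.682, -0.179, 0.128], 0.88)]
index [([0.671, -0.132, 0.114], 0.65)]
top 18
narrow1 [([0.585, 0.119, 0.001], 0.66), ([0.682, -0.18, 0.126], 0.41)]
pan_centre [([0.542, -0.155, 0.13], 0.61)]
pointer [([0.684, -0.175, 0.126], 0.92), ([0.774, 0.128, 0.001], 0.29)]
index []
[ 0.54765658 -0.06592361  0.27034373]
crop.png
scene_1.png
scene_12.png
scene_16.png
scene_17.png
scene_6.png
scene_8.png
top_13.png
top_18.png
top_2.png
top_7.png
wrist_15.png
wrist_3.png
wrist_4.png
```

Call:
arm_command(series=[{"x": 0, "y": 0, "z": 10, "rx": 0, "ry": 0, "rz": 0}, {"x": 0, "y": 0, "z": 22, "rx": 0, "ry": 0, "rz": 0}, {"x": 0, "y": 0, "z": 32, "rx": 0, "ry": 0, "rz": 0}, {"x": 0, "y": 0, "z": 38, "rx": 0, "ry": 0, "rz": 0}, {"x": 0, "y": 0, "z": 42, "rx": 0, "ry": 0, "rz": 0}, {"x": 0, "y": 0, "z": 45, "rx": 0, "ry": 0, "rz": 0}, {"x": 0, "y": 0, "z": 48, "rx": 0, "ry": 0, "rz": 0}, {"x": 0, "y": 0, "z": 51, "rx": 0, "ry": 0, "rz": 0}, {"x": 0, "y": 0, "z": 54, "rx": 0, "ry": 0, "rz": 0}, {"x": 0, "y": 0, "z": 57, "rx": 0, "ry": 0, "rz": 0}, {"x": 0, "y": 0, "z": 59, "rx": 0, "ry": 0, "rz": 0}, {"x": 0, "y": 0, "z": 61, "rx": 0, "ry": 0, "rz": 0}, {"x": 0, "y": 0, "z": 61, "rx": 0, "ry": 0, "rz": 0}, {"x": 0, "y": 0, "z": 61, "rx": 0, "ry": 0, "rz": 0}])

```text
time: 17.25
tool_pos: [0.5478, -0.0662, 0.2094]
tool_rot: [3.141, -0.0, 1.383]
contact_force: [0.6, -0.5, -0.8]
opening: 0.0268
grip_force: 35.0
```

Run:
```python
from h import *
marks(['scene'],['pan_centre','pointer','index','narrow1'])
for _ in range(3): read_camera('scene'); print(observe()['contact_force'])
```

```text
scene 19
pan_centre [([0.54, -0.154, 0.116], 0.91)]
pointer [([0.683, -0.182, 0.113], 0.72)]
index [([0.671, -0.128, 0.114], 0.76), ([0.774, 0.129, 0.002], 0.41)]
narrow1 [([0.587, 0.119, -0.003], 0.81), ([0.549, -0.066, 0.112], 0.74)]
[ 1.18158385 -0.8031999  -0.37755232]
[ 1.13104155  0.26236625 -0.01985089]
[ 1.4513468  -0.06289624 -0.52838633]
```

The pan has taken the load. I'll open the fingers, rise, and swing clear towards +y.

Call:
arm_command(series=[{"x": 0, "y": 0, "z": 0, "rx": 0, "ry": 0, "rz": 0}, {"x": 0, "y": 0, "z": 0, "rx": 0, "ry": 0, "rz": 0}, {"x": 0, "y": 0, "z": 0, "rx": 0, "ry": 0, "rz": 0}, {"x": 0, "y": 0, "z": 0, "rx": 0, "ry": 0, "rz": 0}, {"x": 0, "y": 0, "z": -5, "rx": 0, "ry": 0, "rz": 0}, {"x": 0, "y": 0, "z": -20, "rx": 0, "ry": 0, "rz": 0}, {"x": 0, "y": 0, "z": -50, "rx": 0, "ry": 0, "rz": 0}, {"x": 0, "y": 0, "z": -90, "rx": 0, "ry": 0, "rz": 0}, {"x": 30, "y": 0, "z": -120, "rx": 0, "ry": 0, "rz": 0}, {"x": 70, "y": 0, "z": -130, "rx": 0, "ry": 0, "rz": 0}, {"x": 110, "y": 0, "z": -130, "rx": 0, "ry": 0, "rz": 0}, {"x": 150, "y": 0, "z": -130, "rx": 0, "ry": 0, "rz": 0}, {"x": 170, "y": 0, "z": -130, "rx": 0, "ry": 0, "rz": 0}, {"x": 170, "y": 0, "z": -130, "rx": 0, "ry": 0, "rz": 0}, {"x": 170, "y": 0, "z": -130, "rx": 0, "ry": 0, "rz": 0}], hand=56)

```text
time: 19.15
tool_pos: [0.5793, 0.1009, 0.3393]
tool_rot: [-3.142, 0.0, 1.384]
contact_force: [0.0, -0.2, 0.0]
opening: 0.0564
grip_force: 0.0
```

Run:
```python
from h import *
marks(['scene','top'],['pan_centre','pointer','index','tin','wide1','narrow1'])
marks(['scene'],['pointer','index','pan_centre'])
p=read_camera('scene'); cv2.imwrite('pics/crop2.png',cv2.resize(p['pixels'][140:260,170:320],None,fx=5,fy=5,interpolation=cv2.INTER_CUBIC))
print(observe()['time'])
```

```text
scene 23
pan_centre [([0.542, -0.151, 0.116], 0.7)]
pointer []
index [([0.67, -0.129, 0.116], 0.79), ([0.77, -0.143, -0.001], 0.49)]
tin [([0.46, -0.373, 0.001], 0.81), ([0.536, -0.251, 0.11], 0.58), ([0.366, -0.318, -0.0], 0.46)]
wide1 [([0.531, -0.154, 0.112], 0.87), ([0.586, 0.315, -0.002], 0.86)]
narrow1 [([0.587, 0.119, -0.002], 0.7), ([0.552, -0.066, 0.114], 0.66), ([0.44, 0.445, 0.002], 0.63), ([0.532, 0.214, -0.002], 0.43), ([0.3, 0.256, 0.002], 0.22)]
top 24
pan_centre [([0.543, -0.149, 0.113], 0.61)]
pointer [([0.68, -0.178, 0.112], 0.67)]
index [([0.669, -0.134, 0.117], 0.64)]
tin [([0.533, -0.253, 0.118], 0.84), ([0.37, -0.326, 0.001], 0.59), ([0.459, -0.372, 0.001], 0.57), ([0.59, 0.116, -0.002], 0.17)]
wide1 [([0.531, -0.149, 0.111], 0.8), ([0.593, 0.32, 0.002], 0.36)]
narrow1 [([0.55, -0.07, 0.116], 0.73), ([0.588, 0.117, -0.002], 0.64), ([0.772, -0.149, 0.002], 0.4)]
scene 25
pointer [([0.685, -0.182, 0.114], 0.88), ([0.77, -0.146, -0.0], 0.35)]
index [([0.674, -0.131, 0.118], 0.85)]
pan_centre [([0.543, -0.153, 0.115], 0.84), ([0.534, -0.251, 0.11], 0.57)]
20.1
```

View pics/crop2.png

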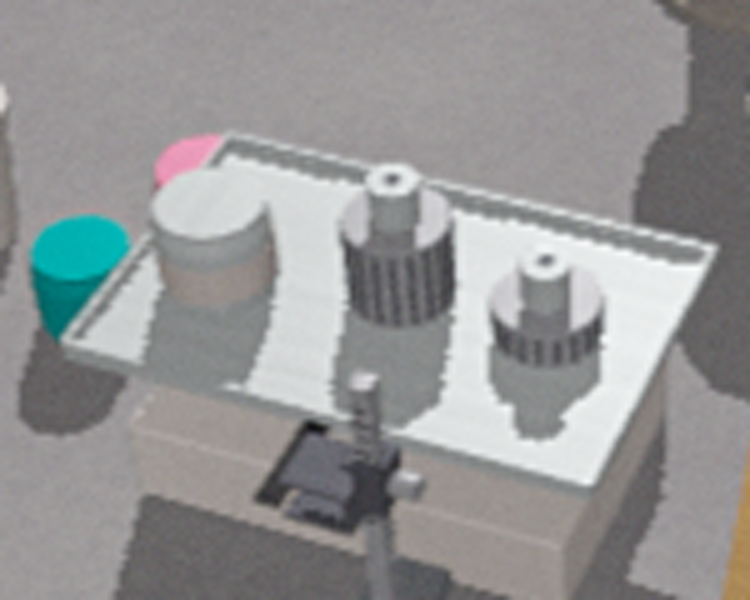

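The crop shows the tin, the wide roller and the narrow roller all standing flat. The pointer's end comes out under the upper tongue (310,460) and above the lower tongue (315,510). By the averaged marks it sits about 3.5 mm below mid-gap, within the 9 mm allowed, so I'm handing in.

```bash
python3 -c "
from cell import *
print(hand_in())"
```

```text
the job is handed in; nothing more can be done
None
```

I stood one wide and one narrow roller flat on the pan beside the tin and handed the job in at about 20 s; the pointer rests between the tongues, about 3.5 mm below mid-gap by camera, and no verdict was returned.

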